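Lay up an armrest for pressing

TASK

Lay up the chair armrest for pressing on the red-bordered board: first the black plastic base, on it the cork pad, then the plywood pressing board, and last the steel weight with the yellow grip, set down gently, not dropped. Each piece lies flat, centred on the board and lengthwise in line with it. Leave the cup, the tape and the pliers where they are.

Things in the scene. Friction and masses are not known exactly. Their poses are not given: they have to be found in the camera images.
- shell_mid (a point): Armrest base: flat black plastic plate with round ends, 120 long (its x axis) x 56 wide (y) x 18 mm thick, about 0.12 kg, lying flat on the table. Point: its centre, half-way up (9 mm above its underside); z up, table top at height 0. A half turn makes no difference.
- cork_mid (a point): Cork armrest pad: brown speckled plate with round ends, 116 long (x) x 52 wide (y) x 22 mm thick, about 0.04 kg, firm, lying flat on the table. Point: its centre, half-way up (11 mm above its underside). A half turn makes no difference.
- ply_mid (a point): Pressing board: pale rectangular plywood plate with square corners and a thin dark centre line on top, 126 long (x) x 58 wide (y) x 16 mm thick, about 0.08 kg, lying flat on the table. Point: its centre, half-way up (8 mm above its underside). A half turn makes no difference.
- weight_mid (a point): Pressing weight: dark steel bar 100 long (x) x 46 wide (y) x 20 mm high with a yellow grip standing on top, a rib 70 long (x) x 18 wide (y) x 36 mm high, centred on the bar; 56 mm high over all, about 0.7 kg. Point: on the grip, over the bar's centre, 40 mm above the underside of the bar and 16 mm below the top of the grip. A half turn makes no difference.
- red_board_top (a point): The base board to build on: white, with a red border painted along its edges, 150 long (x) x 86 wide (y) x 12 mm thick, screwed to the table. Point: centre of its top face, 12 mm above the table; x along its length, z up.
- green_board_top (a point): A like base board with a green border, same size (150 x 86 x 12 mm), screwed down, not used in this job. Point: centre of its top face.
- cup_mid (a point): Bystander: open blue plastic cup, 64 mm across the rim, 70 mm high, standing. Point: on its axis, half-way up.
- tape_mid (a point): Bystander: off-white ring (roll of paper tape), 76 mm across, hole 52 mm, 30 mm high, lying flat. Point: its centre, half-way up.
- pliers_mid (a point): Bystander: small pliers with orange handles, about 130 long (x, jaws to +x) x 52 mm wide, 13 mm high, lying flat. Point: at the pivot, 6 mm above the table.
There are look-alikes about, which are no part of the job. What is shaped like the part that bears ply_mid but blue or pink is not meant.

How it is judged:
On the way, in this order (a step that is already met when the one before it is completed fails the run):
1. the black armrest base lies on the red-bordered board (horizontal distance between shell_mid and red_board_top below 0.014 m and z of shell_mid in the frame of red_board_top between 0.005 and 0.013 m and angle between the x axis of shell_mid and the x axis of red_board_top, either way round below 0.2 rad and angle between shell_mid's own z axis and vertical below 0.1 rad), for 0.2 s.
2. the cork pad lies on the black base (horizontal distance between cork_mid and red_board_top below 0.014 m and z of cork_mid in the frame of red_board_top between 0.025 and 0.033 m and angle between the x axis of cork_mid and the x axis of red_board_top, either way round below 0.2 rad and angle between cork_mid's own z axis and vertical below 0.1 rad), for 0.2 s.
3. the plywood pressing board lies on the cork (horizontal distance between ply_mid and red_board_top below 0.014 m and z of ply_mid in the frame of red_board_top between 0.044 and 0.052 m and angle between the x axis of ply_mid and the x axis of red_board_top, either way round below 0.2 rad and angle between ply_mid's own z axis and vertical below 0.1 rad), for 0.2 s.
4. the weight stands on the plywood (horizontal distance between weight_mid and red_board_top below 0.014 m and z of weight_mid in the frame of red_board_top between 0.092 and 0.1 m and angle between the x axis of weight_mid and the x axis of red_board_top, either way round below 0.2 rad and angle between weight_mid's own z axis and vertical below 0.1 rad), for 0.2 s.
At the end, for the whole second after the job is handed in: On the red-bordered board, upwards: black base, cork, plywood, weight, each flat (0.1 rad), seated (height within 4 mm), within 14 mm of the board's centre and 0.2 rad of its length, either way round; all released, at rest; cup, tape, pliers within 30 mm of their places (all of step 1 and all of step 2 and all of step 3 and all of step 4 and distance of each of cup_mid, tape_mid, pliers_mid from where it was at the start of the episode below 0.03 m and linear speed of each of shell, cork, ply, weight below 0.02 m/s); the robot touches nothing.
It fails at once if the cup is pushed more than 30 mm away (distance of cup_mid from where it was at the start of the episode above 0.03 m).
It fails at once if the tape is pushed more than 30 mm away (distance of tape_mid from where it was at the start of the episode above 0.03 m).
It fails at once if the pliers is pushed more than 30 mm away (distance of pliers_mid from where it was at the start of the episode above 0.03 m).
It fails at once if the weight is dropped onto the stack (over 0.5 m/s just above it) (horizontal distance between weight_mid and red_board_top below 0.05 m and z of weight_mid in the frame of red_board_top below 0.125 m and linear speed of weight above 0.5 m/s).
It also fails if it takes over 128 s, if anything falls off the work surface, if the arm or the gripper's body presses on something with over 40 N, if the wrist force passes 120 N, or if a joint passes its speed limit or range.

ROBOT

A 6-joint arm with a two-finger parallel gripper is mounted at the origin on the work surface. World frame = base frame: x ahead of the robot, y to its left, z up, the work surface at z = 0. Lengths are in m, angles in rad, forces in N, time in s.
With the tool pointing down it reaches from about 0.25 to 0.775 m from the base axis. Payload 4 kg.
Tool frame: the origin (TCP) lies at the very end of the fingers, on their centre line; the grasp point (between the pads) lies 19 mm behind it (robot.grip_point_offset is the distance from the TCP to the grasp point, in m); z points along the fingers, x is the direction in which the jaws open and shut, and the axes are right-handed (so a half turn about z gives the same grasp; the last joint's range is limited). The gripper opens to 94 mm and grips with 3 to 60 N. Pads are 16 mm wide; open, the fingers measure 119 mm over their backs; the gripper's body (75 mm by 177 mm) begins 78 mm behind the grasp point.
Start: joints at [1.235, 0.087, 1.371, -0, 1.684, -0.103], TCP at [0.127, 0.535, 0.206] pointing down, gripper open.
Joint ranges: [-3.1, 3.1], [-0.76, 2.03], [0.27, 2.55], [-1.08, 4.22], [0.17, 2.65], [-2.57, 2.57]. Speed limits (rad/s): [2.79, 2.79, 3.14, 3.14, 3.14, 3.14].

INTERFACE

Orientations are given as [roll, pitch, yaw] about the fixed x, y, z axes, in that order (R = Rz(yaw) Ry(pitch) Rx(roll)).
In Python, from bench import robot gives the robot as it stands.
- The arm moves only by the shell command python3 -m inch 'ROWS'. ROWS is text: rows parted by semicolons, each of 5 numbers parted by spaces: the shift along the tool's x, y, z in cm, then the turn about the tool's z in rad, then the closure, from 0 (fully open) to 1 (shut). In form: tx ty tz spin claw; .... A call has 1 to 20 rows; each row is the pose to reach, as a shift and turn from the pose measured when the call began, along the tool's axes at that moment; what a row does not reach only later rows make up. A row lasts 1/12 s, in which the tool goes at most 41.7 mm and 7.16 degrees, less where a joint would pass 70% of its speed; a pose out of reach is approached as far as the arm can. A call with a gripper value outside its range is refused whole. The fingers move at their own pace and stop on an object; the grip force is fixed at half the most. Time passes only in rows, so rows that repeat a pose let the fingers close. It gives the time, the measured TCP pose, the force and the opening at its end, in the units of the state.
- robot.get_obs(): the state, without advancing time (a new reading comes with each control period).
- robot.snapshot(name): name is "scene" or "top"; returns (picture, depth): 480x640x3 uint8, blue, green, red; 480x640 float32, m along the optical axis (not along the pixel's ray), 0 where there is no reading.
- robot.camera_info(name): a dict with "K" (3x3 intrinsics, pixels), "extrinsics" (4x4, takes a point from world to camera coordinates). Camera axes: x right, y down, z forward; pixel columns grow to the right and rows downward; lengths in m; the calibration is good to about 2 mm. A picture is of the moment at which its call begins. camera_info takes no time and is no camera call.
- robot.close_job(): hands the job in, once; it reports no verdict.
The state is a dict: "time": time; "joint_positions": joint angles; "qvel": joint speeds; "joint_torque": joint torques, N m; "tool_pos": TCP position; "ee_rot": TCP orientation; "wrist_force": force on the tool from outside, world axes, zero at the start; "wrist_torque": the same for the moment, N m; "width": finger opening in m.
Only numpy, scipy, OpenCV 4.12 (cv2) and the standard library are available. Lean on these libraries where they do the work, as an engineer would, in place of code of your own. Each camera call takes 0.05 s, during which the arm holds its last target.

## Working session

There is one attempt and no reset: what is moved stays moved. The work goes in short steps, Python scripts to look and compute and a shell command to move; the robot and the scene stay as the last step left them, time stands still between calls to the robot, and variables do not carry over. Pictures are saved under pics/ and viewed, and the job is handed in when it is done.

```bash
ls; mkdir -p pics; python3 - <<'E'
from bench import robot
import cv2,numpy as np
for n in("scene","top"):
    p,d=robot.snapshot(n); cv2.imwrite(f"pics/{n}0.png",p); np.save(f"pics/{n}0.npy",d); i=robot.camera_info(n); print(n,i["K"],i["extrinsics"])
print(robot.get_obs(), robot.grip_point_offset)
E
```

```text
pics
scene [[485.43762063   0.         319.09147667]
 [  0.         485.43762063 242.79763824]
 [  0.           0.           1.        ]] [[-0.56750723  0.82336202 -0.0032464   0.33359495]
 [ 0.70946914  0.48699739 -0.50939874 -0.31840348]
 [-0.41783859 -0.29139069 -0.86052448  1.45673146]
 [ 0.          0.          0.          1.        ]]
top [[526.51574082   0.         327.24204665]
 [  0.         526.51574082 242.44991538]
 [  0.           0.           1.        ]] [[ 0.08388083 -0.9964749  -0.00133171 -0.08513229]
 [-0.97440362 -0.08174305 -0.20941742  0.50026575]
 [ 0.20857035  0.01886373 -0.97782543  1.2012353 ]
 [ 0.          0.          0.          1.        ]]
{'time': 0.1, 'joint_positions': array([ 1.23490917e+00,  8.78690114e-02,  1.37209671e+00, -1.26374646e-05,
        1.68360278e+00, -1.03112206e-01]), 'qvel': array([ 8.29241976e-05, -1.08295538e-03, -3.79282545e-03, -4.57214003e-04,
        5.25158586e-04,  5.31416517e-04]), 'joint_torque': array([ 1.39868425e-03, -3.41253340e+01, -3.03302336e+01,  7.19038770e-02,
        3.04613833e-02, -7.60263856e-05]), 'tool_pos': array([0.12672391, 0.53469137, 0.20443109]), 'ee_rot': array([-3.14140177e+00,  1.96664002e-03,  1.33802015e+00]), 'wrist_force': array([ 0.25080394, -0.29948532, -0.37036209]), 'wrist_torque': array([-0.03512911,  0.01408757,  0.03467762]), 'width': 0.09387054565267612} 0.0188
```

View pics/scene0.png

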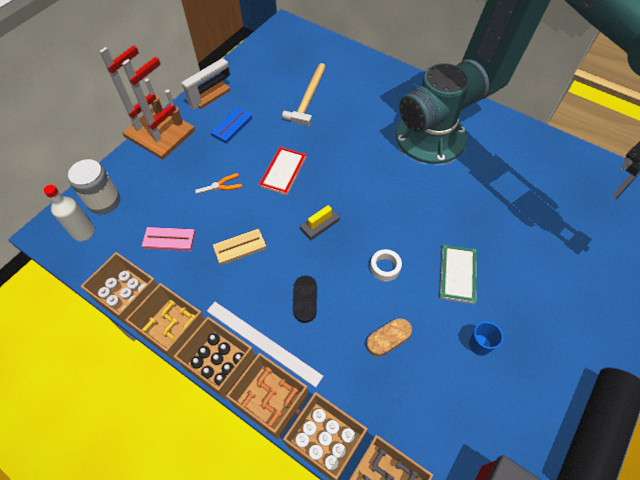

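View pics/top0.png

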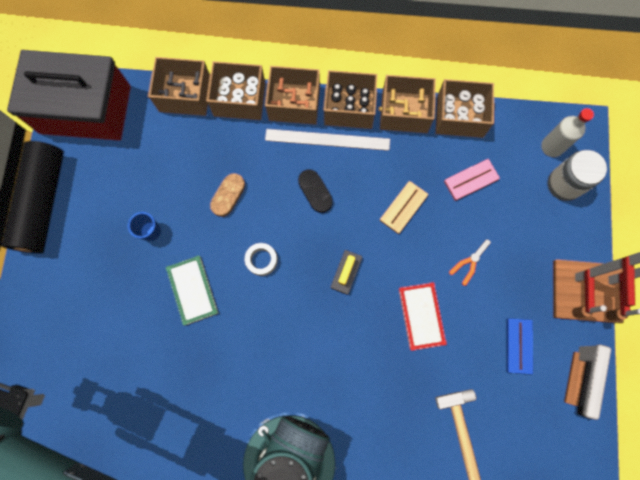

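Both pictures show the parts. In the top picture: black base (316,191), cork (228,194), pale ply (404,207), weight with yellow grip (347,272), red board (423,316). Ply-shaped candidates are pale (404,207), pink (471,180) and blue (520,346). The pale one with the dark line fits, because the pink and blue ones are excluded by the task. Next I'll confirm this in a crop and measure.

```bash
cat > h.py <<'E'
import cv2,numpy as np
from bench import robot
def proj(n,P):
    i=robot.camera_info(n);E=np.array(i["extrinsics"]);c=E[:3,:3]@np.asarray(P,float)+E[:3,3];p=np.array(i["K"])@c;return p[:2]/p[2]
def world(n,d):
    i=robot.camera_info(n);K=np.array(i["K"]);E=np.array(i["extrinsics"])
    v,u=np.mgrid[:480,:640]; c=np.stack([(u-K[0,2])/K[0,0]*d,(v-K[1,2])/K[1,1]*d,d],-1)
    return (c-E[:3,3])@E[:3,:3]
def plane(n,uv,z):
    i=robot.camera_info(n);K=np.array(i["K"]);E=np.array(i["extrinsics"]);R=E[:3,:3];C=-R.T@E[:3,3]
    r=np.c_[np.asarray(uv,float),np.ones(len(uv))]@np.linalg.inv(K).T@R
    return C+r*((z-C[2])/r[:,2])[:,None]
def fit(n,d,seed,ztop,rad=0.09,tol=0.004):
    """region of depth points within tol of ztop around seed px -> rect on plane"""
    W=world(n,d);s=plane(n,[seed],ztop)[0]
    m=(d>0)&(abs(W[...,2]-ztop)<tol)&(np.hypot(W[...,0]-s[0],W[...,1]-s[1])<rad)
    k,l,st,c=cv2.connectedComponentsWithStats(m.astype(np.uint8))
    if k<2: return None
    b=1+np.argmax(st[1:,4]);v,u=np.nonzero(l==b)
    P=plane(n,np.c_[u,v],ztop)[:,:2]
    (cx,cy),(w,h),a=cv2.minAreaRect((P*1000).astype(np.float32))
    if w<h: w,h,a=h,w,a+90
    a=(a+90)%180-90
    return dict(c=np.round([cx/1000,cy/1000],4),mean=P.mean(0).round(4),L=round(w),W=round(h),yaw=round(a,1),z=np.median(W[l==b][:,2]).round(4),n=len(u))
E
python3 - <<'E'
from h import *
S=dict(shell=((316,191),(305,299),.018),cork=((228,194),(389,337),.022),ply=((404,207),(239,246),.016),weightgrip=((349,268),(320,216),.056),weightbar=((347,272),(320,222),.020),red=((423,316),(284,170),.012),green=((192,291),(459,273),.012))
D={n:np.load(f"pics/{n}0.npy") for n in("top","scene")}
for k,(a,b,z) in S.items():
    for n,s in(("top",a),("scene",b)): print(k,n,fit(n,D[n],s,z))
W=world("top",D["top"]);print("table z",[W[v,u,2].round(4) for u,v in((100,300),(300,320),(500,260),(380,160))])
p=cv2.imread("pics/top0.png");cv2.imwrite("pics/crop1.png",cv2.resize(p[150:400,290:560],None,fx=2.2,fy=2.2,interpolation=cv2.INTER_CUBIC))
E
```

```text
shell top {'c': array([ 0.6446, -0.    ]), 'mean': array([ 6.432e-01, -6.000e-04]), 'L': 118, 'W': 57, 'yaw': 34.7, 'z': np.float64(0.0184), 'n': 794}
shell scene {'c': array([ 0.6466, -0.0012]), 'mean': array([6.475e-01, 2.000e-04]), 'L': 118, 'W': 54, 'yaw': 34.8, 'z': np.float64(0.019), 'n': 864}
cork top {'c': array([0.6142, 0.2167]), 'mean': array([0.6144, 0.2169]), 'L': 114, 'W': 54, 'yaw': -23.1, 'z': np.float64(0.0228), 'n': 734}
cork scene {'c': array([0.6161, 0.2168]), 'mean': array([0.617 , 0.2169]), 'L': 115, 'W': 53, 'yaw': -23.2, 'z': np.float64(0.023), 'n': 912}
ply top {'c': array([ 0.6204, -0.2244]), 'mean': array([ 0.62  , -0.2248]), 'L': 128, 'W': 58, 'yaw': -32.4, 'z': np.float64(0.0161), 'n': 996}
ply scene {'c': array([ 0.6231, -0.2239]), 'mean': array([ 0.6235, -0.225 ]), 'L': 126, 'W': 63, 'yaw': -31.9, 'z': np.float64(0.0168), 'n': 901}
weightgrip top {'c': array([ 0.4449, -0.0941]), 'mean': array([ 0.4441, -0.094 ]), 'L': 69, 'W': 18, 'yaw': -16.0, 'z': np.float64(0.0562), 'n': 192}
weightgrip scene {'c': array([ 0.4491, -0.0933]), 'mean': array([ 0.4484, -0
[... 343 characters left out ...]
z': np.float64(0.0209), 'n': 284}
red top {'c': array([ 0.3553, -0.2831]), 'mean': array([ 0.3548, -0.283 ]), 'L': 150, 'W': 87, 'yaw': 13.9, 'z': np.float64(0.0124), 'n': 2018}
red scene {'c': array([ 0.3567, -0.2828]), 'mean': array([ 0.3598, -0.282 ]), 'L': 155, 'W': 89, 'yaw': 13.7, 'z': np.float64(0.0127), 'n': 1130}
green top {'c': array([0.3701, 0.2757]), 'mean': array([0.3703, 0.2741]), 'L': 151, 'W': 89, 'yaw': 24.9, 'z': np.float64(0.0128), 'n': 1871}
green scene {'c': array([0.3727, 0.274 ]), 'mean': array([0.375 , 0.2761]), 'L': 154, 'W': 86, 'yaw': 25.2, 'z': np.float64(0.0129), 'n': 1686}
table z [np.float64(0.0014), np.float64(-0.0023), np.float64(-0.0005), np.float64(0.0011)]
```

View pics/crop1.png

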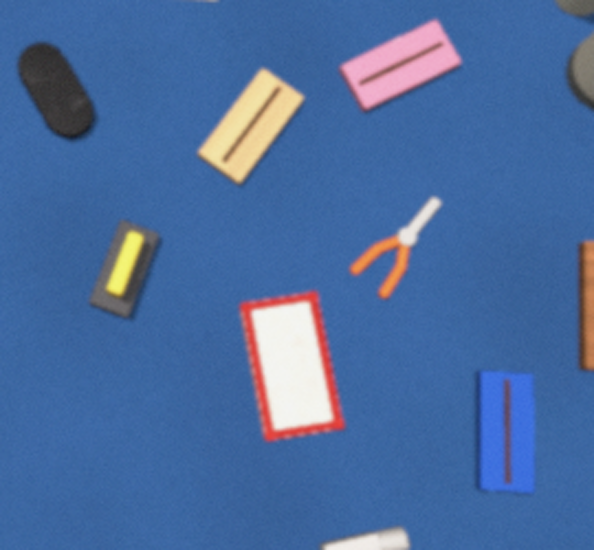

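Crop confirms pale ply with dark line (scaled ~(250,125)), distinct from pink and blue; the cameras agree within 2–4 mm and sizes match. Next is a helper that works out the shifts, then the black base.

```bash
cat > go.py <<'E'
import sys,numpy as np
from scipy.spatial.transform import Rotation as Ro
from bench import robot
o=robot.get_obs();x,y,z,yaw=map(float,sys.argv[1:5]);p=o["tool_pos"]
R=Ro.from_euler("xyz",o["ee_rot"]).as_matrix()
t=R.T@(np.array([x,y,z])-p)*100
cy=np.degrees(np.arctan2(R[1,0],R[0,0]));s=(cy-yaw+180)%360-180
print("pos",p.round(4),"yaw",round(cy,1),"tilt",np.degrees(np.arccos(-R[2,2])).round(2),"w",round(o["width"],4),"F",o["wrist_force"].round(1),"t",round(o["time"],2))
print("row: %.2f %.2f %.2f %.3f"%(*t,np.radians(s)))
E
python3 go.py 0.6456 -0.0006 0.2 -55.3
```

```text
pos [0.1267 0.5347 0.2044] yaw 76.7 tilt 0.11 w 0.0939 F [ 0.3 -0.3 -0.4] t 0.1
row: -40.12 62.84 0.51 2.303
```

```bash
python3 -m inch '-40.1 62.8 0.5 2.3 0;-40.1 62.8 0.5 2.3 0;-40.1 62.8 0.5 2.3 0;-40.1 62.8 0.5 2.3 0;-40.1 62.8 0.5 2.3 0;-40.1 62.8 0.5 2.3 0;-40.1 62.8 0.5 2.3 0;-40.1 62.8 0.5 2.3 0;-40.1 62.8 0.5 2.3 0;-40.1 62.8 0.5 2.3 0;-40.1 62.8 0.5 2.3 0;-40.1 62.8 0.5 2.3 0;-40.1 62.8 0.5 2.3 0;-40.1 62.8 0.5 2.3 0;-40.1 62.8 0.5 2.3 0;-40.1 62.8 0.5 2.3 0;-40.1 62.8 0.5 2.3 0;-40.1 62.8 0.5 2.3 0;-40.1 62.8 0.5 2.3 0;-40.1 62.8 0.5 2.3 0'; python3 go.py 0.6456 -0.0006 0.06 -55.3
```

```text
time: 1.77
tool_pos: [0.6457, -0.0024, 0.1976]
ee_rot: [3.137, 0.001, -0.966]
wrist_force: [0.4, 1.0, -0.1]
width: 0.094
pos [ 0.6457 -0.0024  0.1976] yaw -55.3 tilt 0.27 w 0.094 F [ 0.4  1.  -0.1] t 1.77
row: -0.14 -0.15 13.76 -0.001
```

```bash
python3 -m inch '-0.1 -0.1 4 0 0;-0.1 -0.1 8 0 0;-0.1 -0.1 12 0 0;-0.1 -0.1 13.8 0 0;-0.1 -0.1 13.8 0 0;-0.1 -0.1 13.8 0 0;-0.1 -0.1 13.8 0 0'; python3 go.py 0.6456 -0.0006 0.005 -55.3
```

```text
time: 2.35
tool_pos: [0.6466, -0.0006, 0.0622]
ee_rot: [3.14, -0.001, -0.964]
wrist_force: [-0.5, 0.3, -0.0]
width: 0.0938
pos [ 6.466e-01 -6.000e-04  6.220e-02] yaw -55.3 tilt 0.1 w 0.0938 F [-0.5  0.3 -0. ] t 2.35
row: -0.07 0.07 5.72 0.001
```

```bash
python3 -m inch '0 0 2 0 0;0 0 4 0 0;0 0 5 0 0;0 0 5.7 0 0;0 0 5.7 0 0;0 0 5.7 0 0;0 0 5.7 0 0;0 0 5.7 0 0'; python3 go.py 0.6456 -0.0006 0.005 -55.3
```

```text
time: 3.02
tool_pos: [0.6476, -0.0008, 0.0068]
ee_rot: [-3.141, -0.003, -0.964]
wrist_force: [0.6, -0.1, -0.6]
width: 0.0942
pos [ 0.6476 -0.0008  0.0068] yaw -55.3 tilt 0.16 w 0.0942 F [ 0.6 -0.1 -0.6] t 3.02
row: -0.14 0.15 0.18 0.001
```

```bash
python3 -m inch '-0.1 0.2 0.2 0 0;-0.1 0.2 0.2 0 0;-0.1 0.2 0.2 0 1;-0.1 0.2 0.2 0 1;-0.1 0.2 0.2 0 1;-0.1 0.2 0.2 0 1;-0.1 0.2 0.2 0 1;-0.1 0.2 0.2 0 1;-0.1 0.2 0.2 0 1;-0.1 0.2 0.2 0 1;-0.1 0.2 0.2 0 1;-0.1 0.2 0.2 0 1'; python3 go.py 0.6456 -0.0006 0.15 -55.3
```

```text
time: 4.02
tool_pos: [0.6454, -0.0012, 0.0047]
ee_rot: [-3.141, -0.003, -0.964]
wrist_force: [0.2, -0.0, 1.2]
width: 0.0555
pos [ 0.6454 -0.0012  0.0047] yaw -55.3 tilt 0.16 w 0.0555 F [ 0.2 -0.   1.2] t 4.02
row: 0.00 -0.06 -14.53 0.001
```

```bash
python3 -m inch '0 0 -2 0 1;0 0 -5 0 1;0 0 -8 0 1;0 0 -11 0 1;0 0 -14 0 1;0 0 -14.5 0 1;0 0 -14.5 0 1;0 0 -14.5 0 1'; python3 go.py 0.356 -0.283 0.15 -76.2
```

```text
time: 4.68
tool_pos: [0.6445, -0.0008, 0.1481]
ee_rot: [3.141, -0.001, -0.964]
wrist_force: [-0.4, 0.9, -1.6]
width: 0.0556
pos [ 0.6445 -0.0008  0.1481] yaw -55.3 tilt 0.1 w 0.0556 F [-0.4  0.9 -1.6] t 4.68
row: 6.74 39.78 -0.15 0.366
```

```bash
python3 -m inch '0.5 3 0 0.03 1;1 6 0 0.06 1;1.5 9 0 0.09 1;2 12 0 0.12 1;2.5 15 0 0.15 1;3 18 -0.1 0.18 1;3.6 21 -0.1 0.21 1;4.1 24 -0.1 0.24 1;4.6 27 -0.1 0.27 1;5.1 30 -0.1 0.3 1;5.6 33 -0.1 0.32 1;6.2 36 -0.1 0.34 1;6.5 38.5 -0.1 0.366 1;6.7 39.8 -0.1 0.366 1;6.7 39.8 -0.1 0.366 1;6.7 39.8 -0.1 0.366 1;6.7 39.8 -0.1 0.366 1'; python3 go.py 0.356 -0.283 0.04 -76.2
python3 - <<'E'
from h import *
for n in("top","scene"):
    p,d=robot.snapshot(n);cv2.imwrite(f"pics/{n}1.png",p)
E
```

```text
time: 6.1
tool_pos: [0.3554, -0.2816, 0.1477]
ee_rot: [3.14, 0.002, -1.33]
wrist_force: [0.0, 0.4, -0.6]
width: 0.0553
pos [ 0.3554 -0.2816  0.1477] yaw -76.2 tilt 0.13 w 0.0553 F [ 0.   0.4 -0.6] t 6.1
row: 0.17 -0.04 10.77 -0.000
```

View pics/scene1.png

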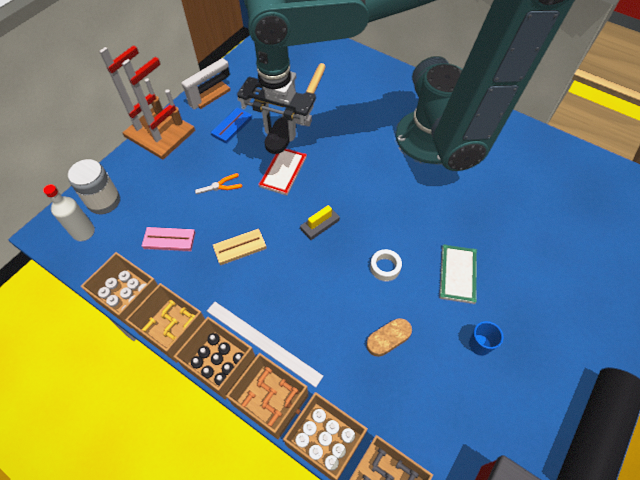

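The base is held at about (277,140), over the red board. Lowering.

```bash
python3 -m inch '0.2 0 3 0 1;0.2 0 6 0 1;0.2 0 9 0 1;0.2 0 10.8 0 1;0.2 0 10.8 0 1;0.2 0 11.5 0 1;0.2 0 12 0 1;0.2 0 12.5 0 1;0.2 0 12.5 0 1;0.2 0 12.5 0 1'; python3 go.py 0.356 -0.283 0.017 -76.2
```

```text
time: 7.03
tool_pos: [0.3568, -0.284, 0.0242]
ee_rot: [3.141, -0.001, -1.329]
wrist_force: [-0.4, -0.1, -0.8]
width: 0.0559
pos [ 0.3568 -0.284   0.0242] yaw -76.1 tilt 0.06 w 0.0559 F [-0.4 -0.1 -0.8] t 7.03
row: -0.12 0.05 0.72 0.001
```

```bash
python3 -m inch '-0.1 0 0.2 0 1;-0.1 0 0.4 0 1;-0.1 0 0.6 0 1;-0.1 0 0.7 0 1;-0.1 0 0.7 0 1;-0.1 0 0.7 0 1'; python3 go.py 0.356 -0.283 0.017 -76.2
```

```text
time: 7.53
tool_pos: [0.3564, -0.283, 0.0171]
ee_rot: [3.141, -0.001, -1.329]
wrist_force: [-1.1, 0.4, -0.9]
width: 0.0557
pos [ 0.3564 -0.283   0.0171] yaw -76.1 tilt 0.05 w 0.0557 F [-1.1  0.4 -0.9] t 7.53
row: -0.01 0.04 0.01 0.001
```

```bash
python3 -m inch '0 0 0.1 0 1;0 0 0.1 0 1;0 0 0.1 0 0;0 0 0.1 0 0;0 0 0.1 0 0;0 0 0.1 0 0;0 0 0.1 0 0;0 0 0.1 0 0;0 0 -3 0 0;0 0 -7 0 0;0 0 -11 0 0;0 0 -14 0 0;0 0 -17 0 0;0 0 -17 0 0;0 0 -17 0 0'; python3 go.py 0.6152 0.2168 0.185 -113.1
```

```text
time: 8.78
tool_pos: [0.3574, -0.2838, 0.1894]
ee_rot: [-3.139, -0.005, -1.329]
wrist_force: [0.2, -0.0, -0.6]
width: 0.0941
pos [ 0.3574 -0.2838  0.1894] yaw -76.1 tilt 0.32 w 0.0941 F [ 0.2 -0.  -0.6] t 8.78
row: -42.42 -37.03 0.30 0.645
```

```bash
python3 -m inch '-42.4 -37 0.3 0.645 0;-42.4 -37 0.3 0.645 0;-42.4 -37 0.3 0.645 0;-42.4 -37 0.3 0.645 0;-42.4 -37 0.3 0.645 0;-42.4 -37 0.3 0.645 0;-42.4 -37 0.3 0.645 0;-42.4 -37 0.3 0.645 0;-42.4 -37 0.3 0.645 0;-42.4 -37 0.3 0.645 0;-42.4 -37 0.3 0.645 0;-42.4 -37 0.3 0.645 0;-42.4 -37 0.3 0.645 0;-42.4 -37 0.3 0.645 0;-42.4 -37 0.3 0.645 0;-42.4 -37 0.3 0.645 0;-42.4 -37 0.3 0.645 0;-42.4 -37 0.3 0.645 0'; python3 go.py 0.6152 0.2168 0.06 -113.1
python3 - <<'E'
from h import *
for n,s in(("top",(423,316)),("scene",(284,165))):
    p,d=robot.snapshot(n);cv2.imwrite(f"pics/{n}2.png",p);print(fit(n,d,s,.030,tol=.006))
p=cv2.imread("pics/top2.png");cv2.imwrite("pics/crop2.png",cv2.resize(p[250:390,340:520],None,fx=3,fy=3))
E
```

```text
time: 10.28
tool_pos: [0.6141, 0.2154, 0.1833]
ee_rot: [-3.139, -0.005, -1.974]
wrist_force: [0.8, -1.0, 0.6]
width: 0.0938
pos [0.6141 0.2154 0.1833] yaw -113.1 tilt 0.34 w 0.0938 F [ 0.8 -1.   0.6] t 10.28
row: -0.24 -0.02 12.33 -0.000
{'c': array([ 0.3559, -0.2811]), 'mean': array([ 0.3557, -0.2816]), 'L': 119, 'W': 57, 'yaw': 13.8, 'z': np.float64(0.0304), 'n': 1074}
{'c': array([ 0.359 , -0.2812]), 'mean': array([ 0.3591, -0.2809]), 'L': 124, 'W': 59, 'yaw': 12.8, 'z': np.float64(0.0308), 'n': 623}
```

View pics/crop2.png

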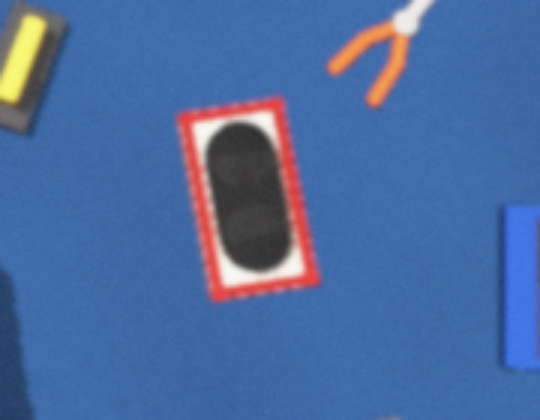

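The base lies centred and aligned on the red board, within about 2 mm and 1°. Next is the cork.

```bash
python3 -m inch '-0.2 0 4 0 0;-0.2 0 8 0 0;-0.2 0 11 0 0;-0.2 0 13 0 0;-0.2 0 15 0 0;-0.2 0 15.5 0 0;-0.2 0 15.5 0 0;-0.2 0 15.5 0 0;-0.2 0 15.5 0 0'; python3 go.py 0.6152 0.2168 0.006 -113.1
```

```text
time: 11.13
tool_pos: [0.617, 0.2159, 0.0322]
ee_rot: [-3.134, -0.001, -1.976]
wrist_force: [0.1, 0.8, 0.4]
width: 0.0937
pos [0.617  0.2159 0.0322] yaw -113.2 tilt 0.43 w 0.0937 F [0.1 0.8 0.4] t 11.13
row: -0.01 0.22 2.62 -0.002
```

```bash
python3 -m inch '0 0.2 1 0 0;0 0.2 2 0 0;0 0.2 2.6 0 0;0 0.2 2.6 0 0;0 0.2 2.6 0 0;0 0.2 2.6 0 0;0 0.2 2.6 0 1;0 0.2 2.6 0 1;0 0.2 2.6 0 1;0 0.2 2.6 0 1;0 0.2 2.6 0 1;0 0.2 2.6 0 1;0 0.2 2.6 0 1;0 0.2 2.6 0 1;0 0.2 2.6 0 1;0 0.2 2.6 0 1'; python3 go.py 0.6152 0.2168 0.16 -113.1
```

```text
time: 12.47
tool_pos: [0.6154, 0.2166, 0.0062]
ee_rot: [-3.134, -0.001, -1.976]
wrist_force: [0.2, -0.2, 0.4]
width: 0.0519
pos [0.6154 0.2166 0.0062] yaw -113.2 tilt 0.43 w 0.0519 F [ 0.2 -0.2  0.4] t 12.47
row: 0.01 -0.09 -15.38 -0.002
```

```bash
python3 -m inch '0 0 -2 0 1;0 0 -5 0 1;0 0 -8 0 1;0 0 -11 0 1;0 0 -14 0 1;0 0 -15.4 0 1;0 0 -15.4 0 1;0 0 -15.4 0 1'; python3 go.py 0.356 -0.283 0.16 -76.2
```

```text
time: 13.13
tool_pos: [0.6148, 0.2173, 0.1609]
ee_rot: [-3.133, -0.0, -1.976]
wrist_force: [-0.0, -0.8, -0.7]
width: 0.0515
pos [0.6148 0.2173 0.1609] yaw -113.2 tilt 0.51 w 0.0515 F [-0.  -0.8 -0.7] t 13.13
row: 56.18 4.05 0.06 -0.646
```

```bash
python3 -m inch '3 0.2 0 -0.04 1;6 0.4 0 -0.08 1;9 0.6 0 -0.12 1;12 0.9 0 -0.16 1;15 1.1 0 -0.2 1;18 1.3 0 -0.24 1;21.5 1.5 0 -0.28 1;25 1.8 0 -0.32 1;28.5 2 0 -0.36 1;32 2.3 0 -0.4 1;35.5 2.5 0 -0.44 1;39 2.8 0 -0.48 1;42 3 0 -0.52 1;45 3.2 0 -0.56 1;48 3.4 0 -0.6 1;51 3.6 0 -0.63 1;54 3.9 0 -0.646 1;56.2 4 0 -0.646 1;56.2 4 0 -0.646 1;56.2 4 0 -0.646 1'; python3 go.py 0.356 -0.283 0.06 -76.2
```

```text
time: 14.8
tool_pos: [0.3552, -0.283, 0.1581]
ee_rot: [-3.136, -0.001, -1.333]
wrist_force: [-0.9, 0.4, -0.5]
width: 0.0517
pos [ 0.3552 -0.283   0.1581] yaw -76.4 tilt 0.3 w 0.0517 F [-0.9  0.4 -0.5] t 14.8
row: 0.02 -0.03 9.81 -0.003
```

```bash
python3 -m inch '0 0 3 0 1;0 0 6 0 1;0 0 9 0 1;0 0 10.5 0 1;0 0 11 0 1;0 0 11 0 1;0 0 11 0 1'; python3 go.py 0.356 -0.283 0.0365 -76.2
```

```text
time: 15.38
tool_pos: [0.3563, -0.2824, 0.0484]
ee_rot: [-3.136, -0.001, -1.332]
wrist_force: [0.4, -0.4, 0.2]
width: 0.0516
pos [ 0.3563 -0.2824  0.0484] yaw -76.3 tilt 0.31 w 0.0516 F [ 0.4 -0.4  0.2] t 15.38
row: 0.05 0.05 1.19 -0.002
```

```bash
python3 -m inch '0 0 0.4 0 1;0 0 0.7 0 1;0 0 1 0 1;0 0 1.2 0 1;0 0 1.2 0 1;0 0 1.2 0 1'; python3 go.py 0.356 -0.283 0.0365 -76.2
```

```text
time: 15.88
tool_pos: [0.3564, -0.2824, 0.0365]
ee_rot: [-3.136, -0.001, -1.332]
wrist_force: [0.2, -0.2, -0.0]
width: 0.0521
pos [ 0.3564 -0.2824  0.0365] yaw -76.3 tilt 0.32 w 0.0521 F [ 0.2 -0.2 -0. ] t 15.88
row: 0.05 0.05 -0.00 -0.002
```

```bash
python3 -m inch '0 0 0.1 0 1;0 0 0.1 0 1;0 0 0.1 0 0;0 0 0.1 0 0;0 0 0.1 0 0;0 0 0.1 0 0;0 0 0.1 0 0;0 0 0.1 0 0;0 0 -3 0 0;0 0 -7 0 0;0 0 -11 0 0;0 0 -14 0 0;0 0 -15 0 0;0 0 -15 0 0;0 0 -15 0 0'; python3 go.py 0.6218 -0.2242 0.185 -122.2
```

```text
time: 17.13
tool_pos: [0.3553, -0.2823, 0.1856]
ee_rot: [-3.137, -0.0, -1.332]
wrist_force: [0.2, 0.5, -0.8]
width: 0.0939
pos [ 0.3553 -0.2823  0.1856] yaw -76.3 tilt 0.29 w 0.0939 F [ 0.2  0.5 -0.8] t 17.13
row: 0.67 -27.26 0.20 0.801
```

```bash
python3 -m inch '0.7 -27.3 0.2 0.8 0;0.7 -27.3 0.2 0.8 0;0.7 -27.3 0.2 0.8 0;0.7 -27.3 0.2 0.8 0;0.7 -27.3 0.2 0.8 0;0.7 -27.3 0.2 0.8 0;0.7 -27.3 0.2 0.8 0;0.7 -27.3 0.2 0.8 0;0.7 -27.3 0.2 0.8 0;0.7 -27.3 0.2 0.8 0;0.7 -27.3 0.2 0.8 0'; python3 go.py 0.6218 -0.2242 0.03 -122.2
python3 - <<'E'
from h import *
for n,s in(("top",(423,312)),("scene",(284,160))):
    p,d=robot.snapshot(n);cv2.imwrite(f"pics/{n}3.png",p);print(fit(n,d,s,.052,tol=.006))
p=cv2.imread("pics/top3.png");cv2.imwrite("pics/crop3.png",cv2.resize(p[150:390,340:560],None,fx=2.4,fy=2.4))
E
```

```text
time: 18.05
tool_pos: [0.6206, -0.2248, 0.1839]
ee_rot: [-3.14, 0.003, -2.132]
wrist_force: [0.1, -0.3, 0.4]
width: 0.0938
pos [ 0.6206 -0.2248  0.1839] yaw -122.2 tilt 0.17 w 0.0938 F [ 0.1 -0.3  0.4] t 18.05
row: -0.07 -0.05 15.39 0.001
{'c': array([ 0.3554, -0.2807]), 'mean': array([ 0.3552, -0.2809]), 'L': 115, 'W': 54, 'yaw': 13.8, 'z': np.float64(0.0523), 'n': 1017}
{'c': array([ 0.3593, -0.2803]), 'mean': array([ 0.3593, -0.2805]), 'L': 120, 'W': 55, 'yaw': 14.8, 'z': np.float64(0.0528), 'n': 580}
```

View pics/crop3.png

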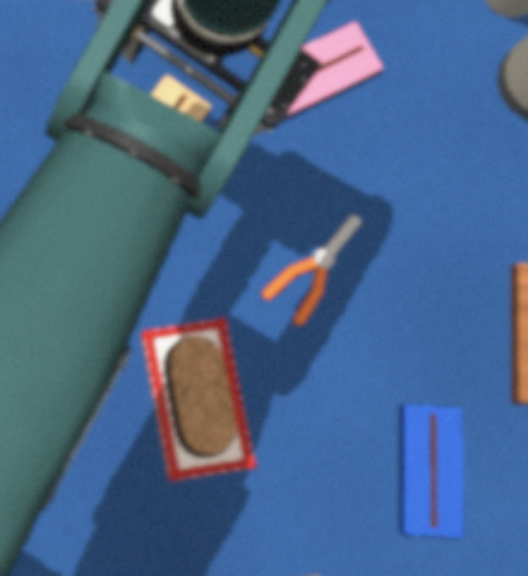

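The cork lies flat and centred, with its top at 52 mm. The arm is above the pale plywood. Descending for it.

```bash
python3 -m inch '-0.1 0 4 0 0;-0.1 0 8 0 0;-0.1 0 11 0 0;-0.1 0 13 0 0;-0.1 0 15 0 0;-0.1 0 15.4 0 0;-0.1 0 15.4 0 0;-0.1 0 15.4 0 0;-0.1 0 15.4 0 0'; python3 go.py 0.6218 -0.2242 0.005 -122.2
```

```text
time: 18.9
tool_pos: [0.6234, -0.2249, 0.0339]
ee_rot: [-3.134, 0.004, -2.133]
wrist_force: [0.3, 0.6, 0.7]
width: 0.094
pos [ 0.6234 -0.2249  0.0339] yaw -122.2 tilt 0.51 w 0.094 F [0.3 0.6 0.7] t 18.9
row: 0.04 0.20 2.89 -0.000
```

```bash
python3 -m inch '0 0.2 1 0 0;0 0.2 2 0 0;0 0.2 2.9 0 0;0 0.2 2.9 0 0;0 0.2 2.9 0 0;0 0.2 2.9 0 0;0 0.2 2.9 0 1;0 0.2 2.9 0 1;0 0.2 2.9 0 1;0 0.2 2.9 0 1;0 0.2 2.9 0 1;0 0.2 2.9 0 1;0 0.2 2.9 0 1;0 0.2 2.9 0 1;0 0.2 2.9 0 1;0 0.2 2.9 0 1'; python3 go.py 0.6218 -0.2242 0.16 -122.2
```

```text
time: 20.23
tool_pos: [0.622, -0.224, 0.0051]
ee_rot: [-3.133, 0.004, -2.133]
wrist_force: [-0.5, -0.3, 1.2]
width: 0.0578
pos [ 0.622  -0.224   0.0051] yaw -122.2 tilt 0.51 w 0.0578 F [-0.5 -0.3  1.2] t 20.23
row: -0.03 -0.12 -15.49 -0.000
```

```bash
python3 -m inch '0 0 -2 0 1;0 0 -5 0 1;0 0 -8 0 1;0 0 -11 0 1;0 0 -14 0 1;0 0 -15.5 0 1;0 0 -15.5 0 1;0 0 -15.5 0 1'; python3 go.py 0.356 -0.283 0.16 -76.2
```

```text
time: 20.9
tool_pos: [0.621, -0.2239, 0.1607]
ee_rot: [-3.132, 0.004, -2.133]
wrist_force: [0.0, 0.1, -0.9]
width: 0.0578
pos [ 0.621  -0.2239  0.1607] yaw -122.2 tilt 0.61 w 0.0578 F [ 0.   0.1 -0.9] t 20.9
row: 19.13 19.27 -0.20 -0.803
```

```bash
python3 -m inch '1.5 1.5 0 -0.07 1;3 3 0 -0.14 1;4.5 4.5 0 -0.21 1;6 6 0 -0.28 1;7.5 7.5 0 -0.35 1;9 9 -0.1 -0.42 1;10.5 10.5 -0.1 -0.49 1;12 12 -0.1 -0.56 1;13.5 13.5 -0.1 -0.63 1;15 15 -0.1 -0.7 1;16.5 16.5 -0.2 -0.76 1;18 18 -0.2 -0.8 1;19.1 19.3 -0.2 -0.803 1;19.1 19.3 -0.2 -0.803 1;19.1 19.3 -0.2 -0.803 1;19.1 19.3 -0.2 -0.803 1'; python3 go.py 0.356 -0.283 0.07 -76.2
```

```text
time: 22.23
tool_pos: [0.3559, -0.282, 0.1584]
ee_rot: [-3.133, -0.002, -1.33]
wrist_force: [-0.2, -0.1, -1.3]
width: 0.0578
pos [ 0.3559 -0.282   0.1584] yaw -76.2 tilt 0.53 w 0.0578 F [-0.2 -0.1 -1.3] t 22.23
row: 0.09 0.09 8.84 -0.000
```

```bash
python3 -m inch '0.1 0.1 3 0 1;0.1 0.1 6 0 1;0.1 0.1 8 0 1;0.1 0.1 9 0 1;0.1 0.1 9 0 1;0.1 0.1 9 0 1;0.1 0.1 9 0 1'; python3 go.py 0.356 -0.283 0.0573 -76.2
```

```text
time: 22.82
tool_pos: [0.3572, -0.2839, 0.0699]
ee_rot: [-3.131, -0.004, -1.33]
wrist_force: [0.2, 0.2, -0.5]
width: 0.0577
pos [ 0.3572 -0.2839  0.0699] yaw -76.2 tilt 0.64 w 0.0577 F [ 0.2  0.2 -0.5] t 22.82
row: -0.12 0.10 1.26 0.000
```

```bash
python3 -m inch '-0.1 0.1 0.4 0 1;-0.1 0.1 0.7 0 1;-0.1 0.1 1 0 1;-0.1 0.1 1.25 0 1;-0.1 0.1 1.25 0 1;-0.1 0.1 1.25 0 1;-0.1 0.1 1.25 0 1'; python3 go.py 0.356 -0.283 0.0573 -76.2
```

```text
time: 23.4
tool_pos: [0.356, -0.2831, 0.0573]
ee_rot: [-3.131, -0.004, -1.33]
wrist_force: [0.2, -0.3, -0.5]
width: 0.0578
pos [ 0.356  -0.2831  0.0573] yaw -76.2 tilt 0.63 w 0.0578 F [ 0.2 -0.3 -0.5] t 23.4
row: -0.01 -0.00 0.00 0.000
```

```bash
python3 -m inch '0 0 0.1 0 1;0 0 0.1 0 1;0 0 0.1 0 0;0 0 0.1 0 0;0 0 0.1 0 0;0 0 0.1 0 0;0 0 0.1 0 0;0 0 0.1 0 0;0 0 -3 0 0;0 0 -7 0 0;0 0 -10 0 0;0 0 -13 0 0;0 0 -13 0 0;0 0 -13 0 0;0 0 -13 0 0'; python3 go.py 0.446 -0.094 0.185 -106.4
```

```text
time: 24.65
tool_pos: [0.3543, -0.2826, 0.1865]
ee_rot: [-3.132, -0.003, -1.33]
wrist_force: [0.7, 0.0, 0.0]
width: 0.0939
pos [ 0.3543 -0.2826  0.1865] yaw -76.2 tilt 0.58 w 0.0939 F [0.7 0.  0. ] t 24.65
row: -16.13 -13.41 0.23 0.527
```

```bash
python3 -m inch '-16.1 -13.4 0.2 0.527 0;-16.1 -13.4 0.2 0.527 0;-16.1 -13.4 0.2 0.527 0;-16.1 -13.4 0.2 0.527 0;-16.1 -13.4 0.2 0.527 0;-16.1 -13.4 0.2 0.527 0;-16.1 -13.4 0.2 0.527 0;-16.1 -13.4 0.2 0.527 0;-16.1 -13.4 0.2 0.527 0'; python3 go.py 0.446 -0.094 0.07 -106.4
python3 - <<'E'
from h import *
for n,s in(("top",(423,310)),("scene",(284,155))):
    p,d=robot.snapshot(n);cv2.imwrite(f"pics/{n}4.png",p);print(fit(n,d,s,.068,tol=.006))
E
```

```text
time: 25.4
tool_pos: [0.445, -0.0945, 0.1836]
ee_rot: [-3.135, 0.002, -1.856]
wrist_force: [0.5, -0.7, 0.1]
width: 0.0937
pos [ 0.445  -0.0945  0.1836] yaw -106.4 tilt 0.39 w 0.0937 F [ 0.5 -0.7  0.1] t 25.4
row: -0.05 -0.01 11.36 0.001
{'c': array([ 0.3561, -0.2812]), 'mean': array([ 0.3555, -0.2815]), 'L': 126, 'W': 59, 'yaw': 13.6, 'z': np.float64(0.0685), 'n': 1414}
{'c': array([ 0.359 , -0.2805]), 'mean': array([ 0.363 , -0.2802]), 'L': 130, 'W': 61, 'yaw': 13.6, 'z': np.float64(0.0689), 'n': 751}
```

View pics/scene4.png

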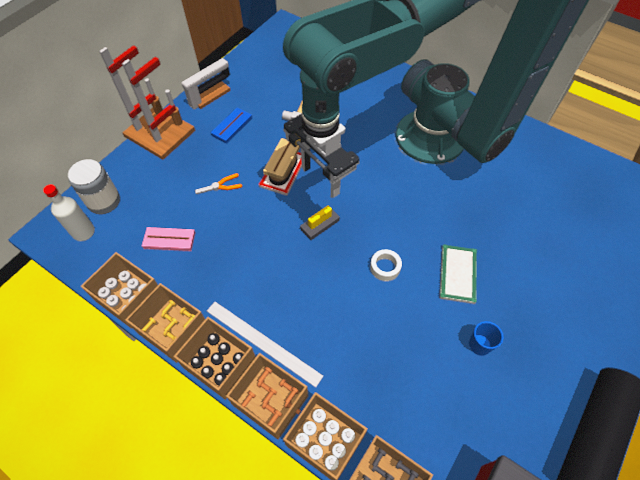

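The plywood lies flat on the stack at about (283,157), with its top at 68 mm. The weight is at (320,222), untouched. Next I'll grip the weight.

```bash
python3 -m inch '0 0 4 0 0;0 0 8 0 0;0 0 10 0 0;0 0 11.4 0 0;0 0 11.4 0 0;0 0 11.4 0 0;0 0 11.4 0 0'; python3 go.py 0.446 -0.094 0.025 -106.4
```

```text
time: 26.08
tool_pos: [0.4468, -0.0964, 0.0716]
ee_rot: [-3.131, 0.002, -1.86]
wrist_force: [-0.2, 0.1, 0.0]
width: 0.094
pos [ 0.4468 -0.0964  0.0716] yaw -106.6 tilt 0.6 w 0.094 F [-0.2  0.1  0. ] t 26.08
row: -0.20 0.19 4.66 -0.003
```

```bash
python3 -m inch '-0.2 0.2 2 0 0;-0.2 0.2 3.5 0 0;-0.2 0.2 4.6 0 0;-0.2 0.2 4.6 0 0;-0.2 0.2 4.6 0 0;-0.2 0.2 4.6 0 0;-0.2 0.2 4.6 0 0'; python3 go.py 0.446 -0.094 0.025 -106.4
```

```text
time: 26.67
tool_pos: [0.447, -0.0944, 0.027]
ee_rot: [-3.129, 0.002, -1.86]
wrist_force: [0.2, 0.7, -0.2]
width: 0.094
pos [ 0.447  -0.0944  0.027 ] yaw -106.6 tilt 0.75 w 0.094 F [ 0.2  0.7 -0.2] t 26.67
row: -0.01 0.11 0.20 -0.003
```

```bash
python3 -m inch '0 0.1 0.2 0 1;0 0.1 0.2 0 1;0 0.1 0.2 0 1;0 0.1 0.2 0 1;0 0.1 0.2 0 1;0 0.1 0.2 0 1;0 0.1 0.2 0 1;0 0.1 0.2 0 1;0 0.1 0.2 0 1;0 0.1 0.2 0 1;0 0.1 0.2 0 1;0 0.1 0.2 0 1;0 0.1 0.2 0 1;0 0.1 0.2 0 1;0 0.1 0.2 0 1;0 0.1 0.2 0 1'; python3 go.py 0.446 -0.094 0.15 -106.4
```

```text
time: 28.0
tool_pos: [0.446, -0.0945, 0.025]
ee_rot: [-3.129, 0.001, -1.86]
wrist_force: [-0.7, -2.8, 0.1]
width: 0.0178
pos [ 0.446  -0.0945  0.025 ] yaw -106.6 tilt 0.74 w 0.0178 F [-0.7 -2.8  0.1] t 28.0
row: -0.06 -0.15 -12.50 -0.003
```

```bash
python3 -m inch '0 0 -1 0 1;0 0 -2 0 1;0 0 -4 0 1;0 0 -6 0 1;0 0 -8 0 1;0 0 -10 0 1;0 0 -12 0 1;0 0 -13.5 0 1;0 0 -13.5 0 1;0 0 -13.5 0 1;0 0 -13.5 0 1'; python3 go.py 0.356 -0.283 0.16 -76.2
```

```text
time: 28.92
tool_pos: [0.4431, -0.0935, 0.1582]
ee_rot: [-3.132, 0.001, -1.86]
wrist_force: [-0.5, -0.5, -9.4]
width: 0.0177
pos [ 0.4431 -0.0935  0.1582] yaw -106.6 tilt 0.54 w 0.0177 F [-0.5 -0.5 -9.4] t 28.92
row: 20.64 2.95 -0.23 -0.530
```

```bash
python3 -m inch '1 0.1 0 -0.03 1;2.5 0.3 0 -0.06 1;4 0.5 0 -0.1 1;5.5 0.7 0 -0.14 1;7 1 0 -0.18 1;8.5 1.2 0 -0.22 1;10 1.4 -0.1 -0.26 1;11.5 1.6 -0.1 -0.3 1;13 1.9 -0.1 -0.34 1;14.5 2.1 -0.1 -0.38 1;16 2.3 -0.1 -0.42 1;17.5 2.5 -0.2 -0.46 1;19 2.7 -0.2 -0.5 1;20 2.9 -0.2 -0.53 1;20.6 2.9 -0.2 -0.53 1;20.6 2.9 -0.2 -0.53 1;20.6 2.9 -0.2 -0.53 1;20.6 2.9 -0.2 -0.53 1'; python3 go.py 0.356 -0.283 0.11 -76.2
python3 - <<'E'
from h import *
for n in("top","scene"):
    p,d=robot.snapshot(n);cv2.imwrite(f"pics/{n}5.png",p)
p=cv2.imread("pics/scene5.png");cv2.imwrite("pics/crop5.png",cv2.resize(p[50:250,180:400],None,fx=2.8,fy=2.8))
E
```

```text
time: 30.42
tool_pos: [0.3566, -0.2818, 0.159]
ee_rot: [-3.133, -0.002, -1.33]
wrist_force: [0.4, 0.5, -8.3]
width: 0.0181
pos [ 0.3566 -0.2818  0.159 ] yaw -76.2 tilt 0.49 w 0.0181 F [ 0.4  0.5 -8.3] t 30.42
row: 0.09 0.13 4.90 0.000
```

View pics/crop5.png

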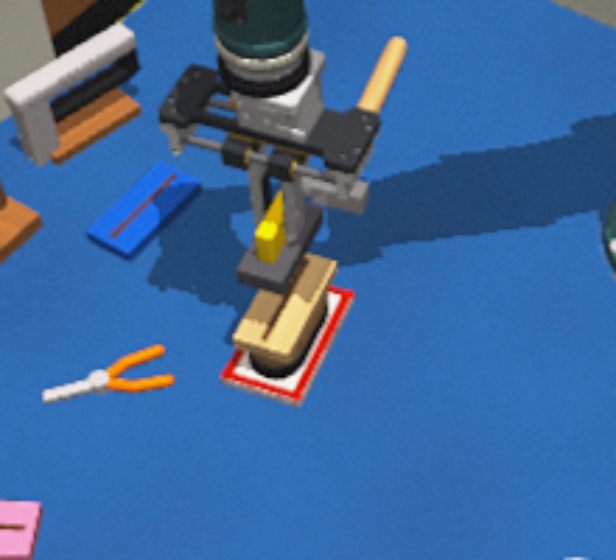

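The weight hangs level over the stack, in line with it. Lowering gently.

```bash
python3 -m inch '0.1 0.1 1 0 1;0.1 0.1 2 0 1;0.1 0.1 3 0 1;0.1 0.1 4 0 1;0.1 0.1 4.8 0 1;0.1 0.1 5.5 0 1;0.1 0.1 5.5 0 1;0.1 0.1 5.5 0 1;0.1 0.1 5.5 0 1'; python3 go.py 0.356 -0.283 0.0933 -76.2
```

```text
time: 31.27
tool_pos: [0.3569, -0.2836, 0.1049]
ee_rot: [-3.132, -0.004, -1.329]
wrist_force: [-0.7, -0.2, -8.0]
width: 0.0179
pos [ 0.3569 -0.2836  0.1049] yaw -76.2 tilt 0.58 w 0.0179 F [-0.7 -0.2 -8. ] t 31.27
row: -0.08 0.08 1.16 0.001
```

```bash
python3 -m inch '0 0 0.3 0 1;0 0 0.5 0 1;0 0 0.7 0 1;0 0 0.9 0 1;-0.1 0.1 1 0 1;-0.1 0.1 1.1 0 1;-0.1 0.1 1.15 0 1;-0.1 0.1 1.15 0 1;-0.1 0.1 1.15 0 1'; python3 go.py 0.356 -0.283 0.0933 -76.2
```

```text
time: 32.02
tool_pos: [0.3559, -0.2829, 0.0935]
ee_rot: [-3.132, -0.004, -1.329]
wrist_force: [0.1, 0.6, -8.2]
width: 0.0175
pos [ 0.3559 -0.2829  0.0935] yaw -76.2 tilt 0.59 w 0.0175 F [ 0.1  0.6 -8.2] t 32.02
row: 0.01 -0.01 0.02 0.001
```

Still carrying the full weight, so I'll go down until the load transfers.

```bash
python3 -m inch '0 0 0.1 0 1;0 0 0.1 0 1;0 0 0.1 0 1;0 0 0.1 0 1'; python3 go.py 0.356 -0.283 0.0925 -76.2;  python3 -m inch '0 0 0.1 0 1;0 0 0.1 0 1;0 0 0.1 0 1;0 0 0.1 0 1'; python3 go.py 0.356 -0.283 0.092 -76.2
```

```text
time: 32.35
tool_pos: [0.356, -0.2831, 0.0931]
ee_rot: [-3.132, -0.005, -1.329]
wrist_force: [-1.4, 1.5, -3.3]
width: 0.0178
pos [ 0.356  -0.2831  0.0931] yaw -76.2 tilt 0.62 w 0.0178 F [-1.4  1.5 -3.3] t 32.35
row: -0.01 0.00 0.06 0.001
time: 32.68
tool_pos: [0.3561, -0.2832, 0.0931]
ee_rot: [-3.132, -0.005, -1.329]
wrist_force: [-3.3, 2.2, 2.5]
width: 0.0177
pos [ 0.3561 -0.2832  0.0931] yaw -76.1 tilt 0.65 w 0.0177 F [-3.3  2.2  2.5] t 32.68
row: -0.02 0.01 0.11 0.001
```

The load has transferred, with the z force going from -8 to +2.5 N. Release, keeping this height, then retreat.

```bash
python3 -m inch '0 0 0 0 0;0 0 0 0 0;0 0 0 0 0;0 0 0 0 0;0 0 0 0 0;0 0 0 0 0;0 0 0 0 0;0 0 -2 0 0;0 0 -5 0 0;0 0 -9 0 0;0 0 -12 0 0;0 0 -12 0 0;0 0 -12 0 0'; python3 go.py 0.4 0.1 0.25 -76.2
```

```text
time: 33.77
tool_pos: [0.3557, -0.2838, 0.2154]
ee_rot: [-3.129, -0.01, -1.329]
wrist_force: [0.7, -0.7, -0.5]
width: 0.0938
pos [ 0.3557 -0.2838  0.2154] yaw -76.2 tilt 0.92 w 0.0938 F [ 0.7 -0.7 -0.5] t 33.77
row: -36.17 -13.54 -3.65 0.001
```

```bash
python3 -m inch '-36.2 -13.5 -3.6 0 0;-36.2 -13.5 -3.6 0 0;-36.2 -13.5 -3.6 0 0;-36.2 -13.5 -3.6 0 0;-36.2 -13.5 -3.6 0 0;-36.2 -13.5 -3.6 0 0;-36.2 -13.5 -3.6 0 0;-36.2 -13.5 -3.6 0 0;-36.2 -13.5 -3.6 0 0;-36.2 -13.5 -3.6 0 0;-36.2 -13.5 -3.6 0 0;-36.2 -13.5 -3.6 0 0;-36.2 -13.5 -3.6 0 0'
python3 - <<'E'
from h import *
for n,s in(("top",(423,305)),("scene",(284,145))):
    p,d=robot.snapshot(n);cv2.imwrite(f"pics/{n}6.png",p)
    for z in(.124,.088,.068):print(n,z,fit(n,d,proj(n,[.356,-.283,z]),z,tol=.006))
a=cv2.imread("pics/top6.png")[250:390,340:520];b=cv2.imread("pics/scene6.png")[90:230,190:370]
cv2.imwrite("pics/crop6.png",cv2.resize(np.hstack([a,b]),None,fx=2.2,fy=2.2))
E
```

```text
time: 34.85
tool_pos: [0.3991, 0.0993, 0.248]
ee_rot: [-3.132, -0.01, -1.33]
wrist_force: [-0.2, 0.7, 0.2]
width: 0.0942
top 0.124 {'c': array([ 0.3553, -0.2811]), 'mean': array([ 0.355 , -0.2812]), 'L': 69, 'W': 19, 'yaw': 14.6, 'z': np.float64(0.1236), 'n': 263}
top 0.088 {'c': array([ 0.3552, -0.2813]), 'mean': array([ 0.3537, -0.2791]), 'L': 100, 'W': 47, 'yaw': 14.2, 'z': np.float64(0.0883), 'n': 582}
top 0.068 {'c': array([ 0.3561, -0.2811]), 'mean': array([ 0.3529, -0.2739]), 'L': 126, 'W': 59, 'yaw': 13.4, 'z': np.float64(0.0683), 'n': 445}
scene 0.124 {'c': array([ 0.3597, -0.2801]), 'mean': array([ 0.359, -0.28 ]), 'L': 75, 'W': 19, 'yaw': 15.7, 'z': np.float64(0.1237), 'n': 150}
scene 0.088 {'c': array([ 0.3583, -0.2803]), 'mean': array([ 0.367, -0.272]), 'L': 105, 'W': 48, 'yaw': 13.3, 'z': np.float64(0.0887), 'n': 307}
scene 0.068 {'c': array([ 0.3585, -0.2793]), 'mean': array([ 0.3802, -0.2642]), 'L': 130, 'W': 60, 'yaw': 12.0, 'z': np.float64(0.069), 'n': 257}
```

View pics/crop6.png

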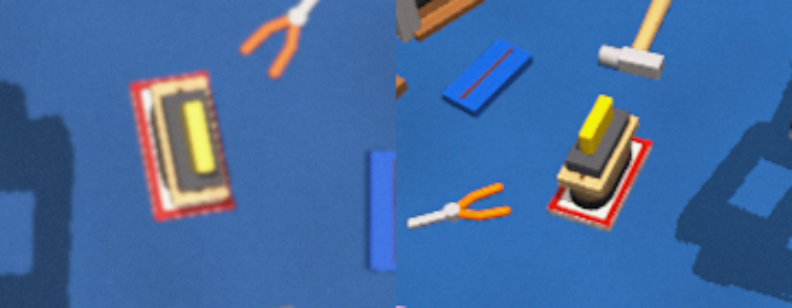

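View pics/scene6.png

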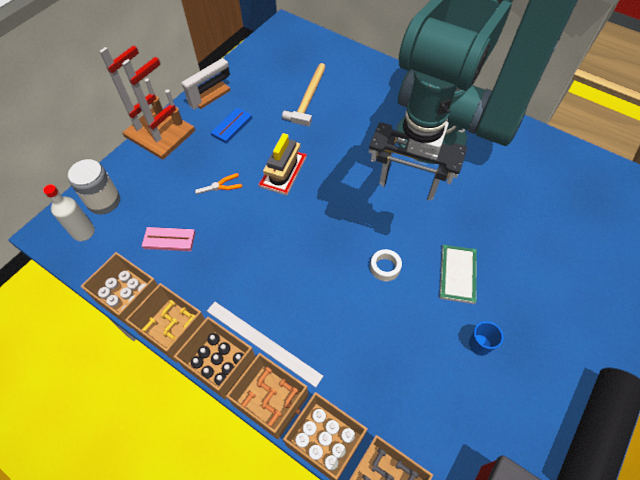

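The stack stands at about (283,160) with everything flat, centred and aligned. The cup (487,338), tape (386,265) and pliers (220,185) are unmoved, and the arm is clear. Handing in.

```bash
python3 -c "
from bench import robot
print(robot.close_job())"
```

```text
the job is handed in; nothing more can be done
None
```

I laid up the stack on the red-bordered board in the order black base, cork, pale plywood, weight. I lowered the weight until the wrist force showed the load had moved to the stack, then released it. The job was handed in after about 35 s of robot time; no verdict was reported.

- **Position:** in the last pictures the plywood and weight were about 1–4 mm from the board's centre, against a limit of 14 mm. The base and cork were within the same range when I checked each just after placing it.
- **Angle:** every piece was within about 2° of the board's length.
- **Height:** the tops measured 30, 52, 68 and 124 mm above the table, each within 1 mm of what it should be.
- **Bystanders:** the cup, tape and pliers look to be in the same places in the pictures. I compared them by eye and did not measure them.
- **Disagreement:** the two cameras differed by 2–4 mm in x, a little more than the stated calibration but well inside the limit. No check failed.

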